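# Put the drill-press accessories away in their fitted holders

### The arm

A 6-joint arm with a two-finger parallel gripper is mounted at the origin on the work surface. World frame = base frame: x ahead of the robot, y to its left, z up, the work surface at z = 0. Lengths are in m, angles in rad, forces in N, time in s.
With the tool pointing down it reaches from about 0.3 to 0.75 m from the base axis. Payload 8.5 kg.
Tool frame: the origin (TCP) lies between the finger pads; the fingertips stand 22 mm ahead of it and the grasp point (between the pads) lies 3 mm ahead of it; z points along the fingers, y is the line along which they close (so a half turn about z gives the same grasp; the last joint's range is limited). The gripper opens to 88 mm and grips with 3 to 60 N. Pads are 18 mm wide; open, the fingers measure 123 mm over their backs; the gripper's body (75 mm by 187 mm) begins 45 mm behind the grasp point.
Start: joints at [-1.333, 0.381, 1.297, -0, 1.464, -0.215], TCP at [0.241, -0.495, 0.261] pointing down, gripper open.
Joint ranges: [-3.11, 3.11], [-0.89, 2.33], [0.22, 2.48], [-1.42, 4.56], [0.17, 2.85], [-2.88, 2.88]. Speed limits (rad/s): [2.39, 2.39, 3.14, 3.14, 3.14, 3.14].

### API

Orientations are given as a 3x3 rotation matrix whose columns are the frame's x, y, z axes.
In Python, from workcell import * gives the robot as it stands. The module is installed in compiled form; this text tells all that it offers.
- The arm moves only by the tool move_arm, never from a script. Its argument "motion" is a list of rows, each a list of 4 numbers: the shift along the tool's x, y, z in mm, then the turn about the tool's z in rad. In form: [[dx, dy, dz, spin], ...]. A call has exactly 8 rows; each row is the pose to reach, as a shift and turn from the pose commanded when the call began, along the tool's axes at that moment; what a row does not reach only later rows make up. A row lasts 1/10 s, in which the tool goes at most 50 mm and 8.59 degrees, less where a joint would pass 70% of its speed; a pose out of reach is approached as far as the arm can. A call with a gripper value outside its range is refused whole. "grip" is the opening, from 0 (shut) to 1 (fully open), set as the call begins (left out, the last holds). The fingers move at their own pace and stop on an object; "newtons" is the grip in N (left out, the last holds). Time passes only in rows, so rows that repeat a pose let the fingers close, or fill a call up. It gives the time, the measured TCP pose, the force, the opening and the grip force at its end, in the units of the state.
- state(): the state, without advancing time (a new reading comes with each control period).
- grab_frame(name): name is "side" or "top" or "wrist"; returns the picture (384x512x3 uint8, red, green, blue); there is no depth.
- get_calibration(name): a dict with "intrinsics" (3x3 intrinsics, pixels), "dist" ([k1, k2, p1, p2, k3] as OpenCV has them; the pictures are not rectified), "extrinsics" (4x4, takes a point from camera to world coordinates). Camera axes: x right, y down, z forward; pixel columns grow to the right and rows downward; lengths in m; the calibration is good to about 2 mm. A picture is of the moment at which its call begins: read the wrist's pose just before it. get_calibration takes no time and is no camera call; for the wrist camera it gives the pose at the moment of the call.
- hand_in(): hands the job in; it is judged then, once.
Trained networks look in the newest picture that a camera, given by its name, has taken for a name from the list of things; names that differ only in an ending like _2 or _b are one class to them, and where a whole thing is asked for, a point or a joint stands for the part that bears it (a point fixed in the world has none). Each returns a list of dicts, best first, with "confidence" (0 to 1); they miss things now and then, are a little off and sometimes report something else, mostly with a low value. They report only what shows in the picture. A call takes as long as a camera call. They do not tell look-alikes from the thing itself.
- cut_out(camera, thing): "region" (384x512 bool, what is visible of it).
- spot_point(camera, thing): "centre" ([x, y, z] in m, in world coordinates, good to about 4 mm: a listed point, or the origin of a listed thing).
The state is a dict: "t": time; "q": joint angles; "joint_vel": joint speeds; "joint_torque": joint torques, N m; "eef_pos": TCP position; "ee_rot": TCP orientation; "force": force on the tool from outside, world axes, zero at the start; "torque": the same for the moment, N m; "width": finger opening in m; "finger_force": force on a finger pad.
Only numpy, scipy, OpenCV 4.12 (cv2) and the standard library are available. Lean on these libraries where they do the work, as an engineer would, in place of code of your own. Each camera call takes 0.05 s, during which the arm holds its last target. There are 200 camera calls.

### The job

Put the four loose drill-press accessories away: set the chuck, the hole saw, the V-block and the step block each into the wooden holder whose recess was cut for it, upright and fully down on the recess floor. Set them down rather than dropping them, knock nothing over, and leave the jar where it is.

Things in the scene. Friction and masses are not known exactly. Their poses are not given: they have to be found in the camera images.
- chuck: Steel drill chuck with a dark knurled sleeve, standing upright, narrow jaw end up: a cylinder 42 mm in diameter from 0 to 50 mm height, then a cone that narrows to 15 mm at the flat top, 70 mm high. About 0.4 kg. Origin at the centre of its underside, z up. Grip it round the cylinder, from above.
- hole_saw: Dark steel hole saw standing on its teeth: a cup 60 mm in diameter and 38 mm high, on it a collar 24 mm in diameter up to 46 mm, then a bright round shank 11 mm in diameter up to 85 mm. About 0.25 kg. Origin at the centre of its underside (tooth level), z up, on the shank's axis. Easily taken by the shank from above.
- v_block: Bright steel V-block, 60 mm long (its x), 40 mm wide (its y), 45 mm high, with a 24 mm wide, 12 mm deep V-groove along x in its top. About 0.45 kg. Origin at the centre of its underside, z up. Grip it across the 40 mm width.
- step_block: Dark steel step block (staircase-shaped clamping block), 100 mm long (its x), 28 mm wide (its y); five steps of 20 mm length rise towards +x: 22, 26, 30, 34 and 38 mm high. About 0.38 kg. Origin at the centre of the 100 x 28 mm underside, z up. Grip it across the 28 mm width near its middle.
- chuck_holder: Pale wooden block 76 x 76 mm with the smaller round recess, 56 mm in diameter, for the chuck. Fixed, 16 mm high, with straight walls and a black rubber recess floor 6 mm above the bench (recess 10 mm deep); origin at the centre of its underside, below the middle of the recess, z up. 
- saw_holder: Pale wooden block 94 x 94 mm with the larger round recess, 74 mm in diameter, for the hole saw. Fixed, 16 mm high, with straight walls and a black rubber recess floor 6 mm above the bench (recess 10 mm deep); origin at the centre of its underside, below the middle of the recess, z up. 
- v_holder: Pale wooden block 94 (its x) x 74 mm (its y) with a rectangular recess 74 (x) x 54 mm (y), for the V-block, whose length lies along the recess's length, either way round. Fixed, 16 mm high, with straight walls and a black rubber recess floor 6 mm above the bench (recess 10 mm deep); origin at the centre of its underside, below the middle of the recess, z up. 
- step_holder: Pale wooden block 134 (its x) x 62 mm (its y) with a long narrow recess 114 (x) x 42 mm (y), for the step block, whose length lies along the recess's length, either way round. Fixed, 16 mm high, with straight walls and a black rubber recess floor 6 mm above the bench (recess 10 mm deep); origin at the centre of its underside, below the middle of the recess, z up. 
- jar: Bystander: loose amber screw-top jar, 54 mm in diameter, 75 mm high, standing among the work. Origin at the centre of its underside. Must be left alone.
There are look-alikes about, which are no part of the job. What is shaped like the hole_saw but pink or yellow is not meant.

How it is judged:
By the outcome, as a careful person would: the job done as asked, in the order asked, and still so for the second after the job is handed in, with the robot touching nothing.
It also fails if it takes over 106 s, if anything falls off the work surface, if the arm or the gripper's body presses on something with over 40 N, if the wrist force passes 120 N, or if a joint passes its speed limit or range.

## Working session

There is one attempt and no reset: what is moved stays moved. The work goes in short steps, Python scripts to look and compute and a tool call to move; the robot and the scene stay as the last step left them, time stands still between calls to the robot, and variables do not carry over. Pictures are saved under pics/ and viewed, at most 14 in all, crops included, and the job is handed in when it is done.

Besides the shell and the picture viewer there is one more tool, called after "Emit:" as name([rows], argument=value, ...), one row to a line, values as JSON. move_arm: Moves the arm, as the interface text tells. Its arguments: {"type":"object","properties":{"motion":{"type":"array","items":{"type":"array","items":{"type":"number"}}},"grip":{"type":"number"},"newtons":{"type":"number"}},"required":["motion"]}

```bash
mkdir -p pics; python3 - <<'E'
from workcell import *
import cv2,numpy as np
for c in ["top","side"]:
    im=grab_frame(c); cv2.imwrite(f"pics/{c}0.png",cv2.resize(im[:,:,::-1],(800,600)))
    for th in ["chuck","hole_saw","v_block","step_block","chuck_holder","saw_holder","v_holder","step_holder","jar"]:
        r=spot_point(c,th); print(c,th,[(np.round(d["centre"],3).tolist(),round(d["confidence"],2)) for d in r])
s=state();print(s["t"],s["eef_pos"],s["ee_rot"],s["width"])
E
```

```text
top chuck [([0.428, 0.1, -0.003], 0.44)]
top hole_saw [([0.296, -0.38, 0.0], 0.86), ([0.273, -0.226, -0.002], 0.6)]
top v_block [([0.354, 0.287, -0.001], 0.54)]
top step_block [([0.446, -0.107, 0.003], 0.68)]
top chuck_holder [([0.658, -0.111, 0.0], 0.96)]
top saw_holder [([0.547, -0.343, -0.004], 0.66), ([0.428, 0.102, -0.002], 0.62)]
top v_holder [([0.643, 0.128, -0.002], 0.88)]
top step_holder [([0.566, 0.329, 0.001], 0.78)]
top jar [([0.541, -0.002, -0.0], 0.61)]
side chuck [([0.426, 0.103, 0.004], 0.86), ([0.452, -0.11, -0.0], 0.65)]
side hole_saw [([0.366, -0.283, 0.003], 0.76), ([0.66, -0.116, -0.001], 0.65), ([0.275, -0.223, 0.0], 0.61), ([0.298, -0.378, 0.002], 0.57), ([0.357, 0.28, 0.001], 0.46)]
side v_block [([0.358, 0.282, 0.0], 0.86)]
side step_block [([0.448, -0.108, 0.0], 0.6)]
side chuck_holder [([0.658, -0.115, -0.004], 0.97)]
side saw_holder [([0.549, -0.345, -0.001], 0.95), ([0.538, 0.002, 0.005], 0.59)]
side v_holder [([0.636, 0.133, 0.001], 0.91), ([0.571, 0.334, 0.0], 0.45)]
side step_holder [([0.571, 0.332, -0.004], 0.67)]
side jar [([0.54, 0.002, 0.004], 0.95)]
1.0 [ 0.24063363 -0.49454909  0.26077092] [[ 8.99212742e-01  4.37511651e-01  1.11698370e-05]
 [ 4.37511651e-01 -8.99212742e-01 -2.09367976e-05]
 [ 8.83966892e-07  2.37135690e-05 -1.00000000e+00]] 0.08841009302817207
```

View pics/top0.png

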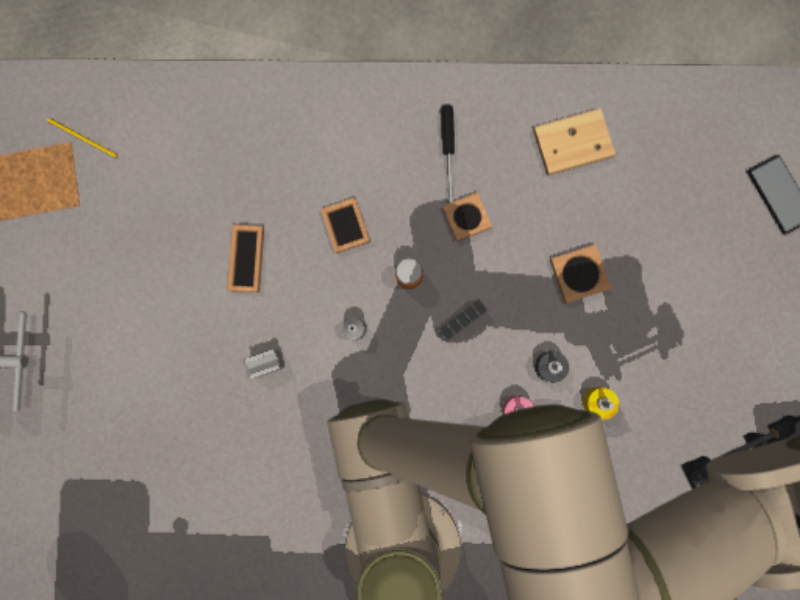

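View pics/side0.png

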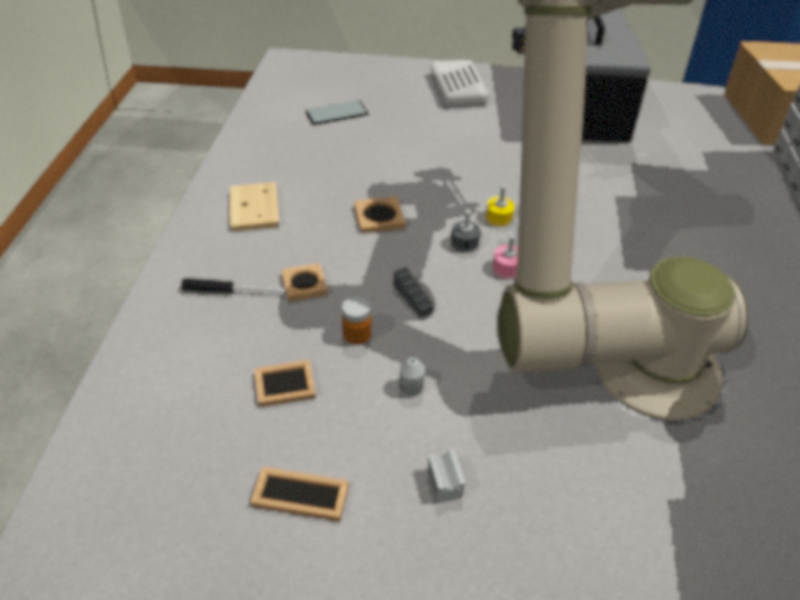

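The top view (800x600) shows the following:
- **Hole saw candidates:** dark one at (551,366), pink one at (518,405), yellow one at (602,403). I choose the dark one.
- **Loose parts:** chuck (354,325), V-block (264,363), step block (463,319), jar (408,271).
- **Holders:** chuck (467,215), saw (580,273), V (345,224), step (246,258). The screwdriver tip lies near the chuck holder.

Next I'll refine the poses by fitting model silhouettes in both cameras.

```bash
cat > h.py <<'E'
from workcell import *
import cv2,numpy as np
from scipy.optimize import minimize
def box(lx,ly,z0,z1,x0=0): return np.array([[x0+a*lx/2,b*ly/2,z] for a in(-1,1) for b in(-1,1) for z in(z0,z1)])
def cyl(r0,r1,z0,z1):
    t=np.linspace(0,2*np.pi,40); return np.vstack([np.c_[r*np.cos(t),r*np.sin(t),0*t+z] for r,z in((r0,z0),(r1,z1))])
M=dict(chuck=[cyl(21,21,0,50),cyl(21,7.5,50,70)],hole_saw=[cyl(30,30,0,38),cyl(12,12,38,46),cyl(5.5,5.5,46,85)],
 v_block=[box(60,40,0,33)]+[np.array([[x,s*y,z] for x in(-30,30) for y,z in((20,33),(0,33),(20,45),(12,45))]) for s in(-1,1)],
 step_block=[box(20,28,0,22+4*i,-40+20*i) for i in range(5)],
 chuck_holder=[box(76,76,0,16)],saw_holder=[box(94,94,0,16)],v_holder=[box(94,74,0,16)],step_holder=[box(134,62,0,16)])
M={k:[p/1000. for p in v] for k,v in M.items()}
def cam(c): 
    k=get_calibration(c); E=np.linalg.inv(k["extrinsics"]); return E,np.array(k["intrinsics"],float),np.array(k["dist"],float)
def proj(P,C): return cv2.projectPoints(np.asarray(P,float),cv2.Rodrigues(C[0][:3,:3])[0],C[0][:3,3],C[1],C[2])[0][:,0]
def place(P,p):
    c,s=np.cos(p[2]),np.sin(p[2]); return P@np.array([[c,s,0],[-s,c,0],[0,0,1]])+[p[0],p[1],0]
S=4
def render(th,p,C):
    m=np.zeros((384*S,512*S),np.uint8)
    for P in M[th]:
        h=cv2.convexHull(((proj(place(P,p),C)+.5)*S-.5).astype(np.float32)); cv2.fillConvexPoly(m,np.round(h).astype(np.int32),1)
    return m
def fit(th,p0,masks,yaws):
    big=[(cv2.resize(m.astype(np.uint8),None,fx=S,fy=S,interpolation=0),C) for m,C in masks]
    def cost(p):
        v=0
        for m,C in big:
            r=render(th,p,C); v-=(m&r).sum()/max(1,(m|r).sum())
        return v/len(big)
    best=None
    for y in yaws:
        q=np.array([*p0,y]); r=minimize(cost,q,method="Nelder-Mead",options=dict(initial_simplex=[q,q+[.008,0,0],q+[0,.008,0],q+[0,0,.2]],maxfev=90))
        if best is None or r.fun<best.fun: best=r
    return best
def mask(c,th,p0,C):
    r=cut_out(c,th); u=proj([[p0[0],p0[1],.015]],C)[0]
    for d in r:
        ys,xs=np.nonzero(d["region"])
        if len(xs) and np.hypot(xs.mean()-u[0],ys.mean()-u[1])<15: return d["region"]
E
cat > m.py <<'E'
from h import *
import pickle
G=dict(chuck=(.427,.101),hole_saw=(.366,-.283),v_block=(.356,.284),step_block=(.447,-.108),chuck_holder=(.658,-.113),saw_holder=(.548,-.344),v_holder=(.640,.130),step_holder=(.568,.331))
C={c:cam(c) for c in("top","side")}; R={}
for c in C: grab_frame(c)
for th,p in G.items():
    ms=[(c,mask(c,th,p,C[c])) for c in C]; ms=[(c,m) for c,m in ms if m is not None]
    Y=[0] if th in("chuck","hole_saw") else [0,.8] if th in("chuck_holder","saw_holder") else np.arange(8 if th=="step_block" else 4)*np.pi/(4 if th=="step_block" else 4)
    for sub in [ms]+([[x] for x in ms] if len(ms)>1 else []):
        b=fit(th,p,[(m,C[c]) for c,m in sub],Y if sub is ms else [R[th][2]])
        if sub is ms: R[th]=b.x
        print(th,[c for c,_ in sub],np.round(b.x,4),round(-b.fun,3))
pickle.dump(R,open("R.pkl","wb")); print(state()["t"])
E
time python3 m.py
```

```text
chuck ['top', 'side'] [0.4289 0.1065 0.3153] 0.87
chuck ['top'] [0.4302 0.107  0.4122] 0.945
chuck ['side'] [0.4265 0.1033 0.4034] 0.928
hole_saw ['top', 'side'] [ 0.3634 -0.2829  0.2349] 0.923
hole_saw ['top'] [ 0.3635 -0.2824  0.2578] 0.962
hole_saw ['side'] [ 0.363  -0.2863  0.7402] 0.908
v_block ['top', 'side'] [0.3575 0.2822 1.9576] 0.916
v_block ['top'] [0.3574 0.282  1.9612] 0.896
v_block ['side'] [0.3573 0.2821 1.9543] 0.936
step_block ['top', 'side'] [ 0.4506 -0.107   5.3698] 0.836
step_block ['top'] [ 0.4516 -0.1054  5.3736] 0.87
step_block ['side'] [ 0.4504 -0.1115  5.3675] 0.883
chuck_holder ['top', 'side'] [ 0.6605 -0.1161  0.4069] 0.904
chuck_holder ['top'] [ 0.6611 -0.1137  0.4055] 0.906
chuck_holder ['side'] [ 0.6602 -0.1188  0.3986] 0.948
saw_holder ['top', 'side'] [ 0.5492 -0.3445  0.3341] 0.912
saw_holder ['top'] [ 0.5499 -0.341   0.3309] 0.958
saw_holder ['side'] [ 0.5491 -0.3489  0.3395] 0.95
v_holder ['top', 'side'] [0.6403 0.1317 0.3474] 0.945
v_holder ['top'] [0.6412 0.1334 0.3404] 0.953
v_holder ['side'] [0.6398 0.1304 0.3635] 0.962Traceback (most recent call last):
  File "m.py", line 10, in <module>
    b=fit(th,p,[(m,C[c]) for c,m in sub],Y if sub is ms else [R[th][2]])
  File "h.py", line 32, in fit
    q=np.array([*p0,y]); r=minimize(cost,q,method="Nelder-Mead",options=dict(initial_simplex=[q,q+[.008,0,0],q+[0,.008,0],q+[0,0,.2]],maxfev=90))
                           ~~~~~~~~^^^^^^^^^^^^^^^^^^^^^^^^^^^^^^^^^^^^^^^^^^^^^^^^^^^^^^^^^^^^^^^^^^^^^^^^^^^^^^^^^^^^^^^^^^^^^^^^^^^^^^^^^^^^^^
    res = _minimize_neldermead(fun, x0, args, callback, bounds=bounds,
                               **options)
    fsim[k] = func(sim[k])
              ~~~~^^^^^^^^
    fx = function(np.copy(x), *(wrapper_args + args))
  File "h.py", line 29, in cost
    return v/len(big)
           ~^~~~~~~~~
ZeroDivisionError: division by zero

real	0m48.193s
user	0m25.279s
sys	0m17.276s
```

```bash
cat > go.py <<'E'
# usage: go.py x y z(TCP) [yaw]
import sys; from h import *
def go(x,y,z,a=None):
    s=state(); R=np.array(s["ee_rot"]); d=R.T@(np.array([x,y,z])-s["eef_pos"])*1000
    a0=np.arctan2(R[1,0],R[0,0]); sp=0 if a is None else -((a-a0+np.pi)%(2*np.pi)-np.pi)
    print("t",round(s["t"],2),"d",np.round(d,1),"spin",round(sp,3),"yaw",round(a0,4),"q6",round(s["q"][5],2))
if __name__=="__main__": go(*map(float,sys.argv[1:]))
E
python3 - <<'E'
from h import *
im=cv2.imread("pics/top0.png"); 
f=grab_frame("top")[:,:,::-1]
cv2.imwrite("pics/crop1.png",cv2.resize(f[190:290,290:410],(720,600),interpolation=cv2.INTER_CUBIC))
for i in range(1):
    p=(.568,.331)
    for c in("top","side"):
        grab_frame(c)
        m=mask(c,"step_holder",p,cam(c))
        if m is not None:
            b=fit("step_holder",p,[(m,cam(c))],[0,.8,1.6,2.4]); print(c,b.x,b.fun)
E
python3 go.py .4275 .105 .15 .4528
```

```text
top [ 0.56917404  0.33628656 -0.03905707] -0.9627444253859349
side [0.567062   0.33283092 3.11366115] -0.9410079089137661
t 2.15 d [ 430.4 -457.4  110.8] spin -0.0 yaw 0.4528 q6 -0.22
```

View pics/crop1.png

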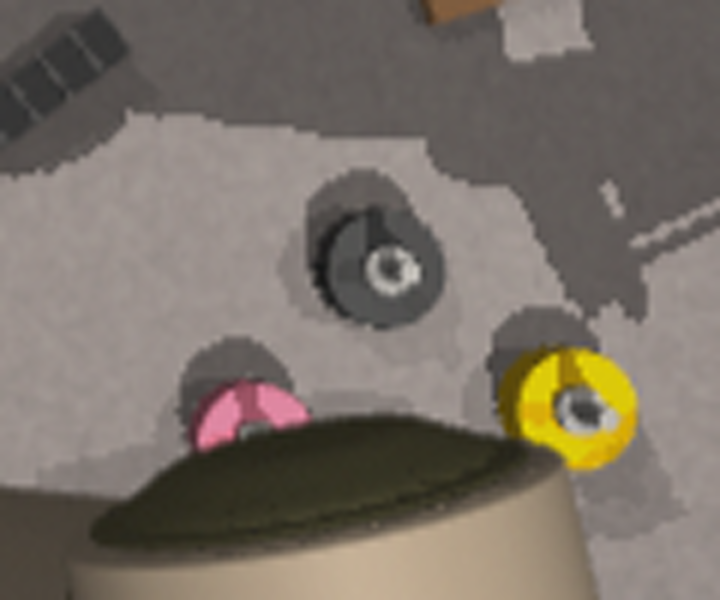

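The crop confirms the dark saw at (385,268), with the pink one at (250,420) and the yellow one at (580,410). I'll take the chuck first.

Emit:
move_arm([
  [27,-29,4,0],
  [54,-57,8,0],
  [81,-86,12,0],
  [108,-114,16,0],
  [135,-143,20,0],
  [162,-172,24,0],
  [189,-200,28,0],
  [215,-229,30,0],
], grip=1)

```text
t: 2.95
eef_pos: [0.3339, -0.1931, 0.2307]
ee_rot: [[0.899, 0.437, 0.0], [0.437, -0.899, -0.0], [0.0, 0.0, -1.0]]
force: [0.6, 0.0, 0.1]
width: 0.088
finger_force: 0.0
```

Emit:
move_arm([
  [27,-29,10,0],
  [54,-57,20,0],
  [81,-86,30,0],
  [108,-114,40,0],
  [135,-143,50,0],
  [170,-185,60,0],
  [200,-215,70,0],
  [215,-228,81,0],
])

```text
t: 3.75
eef_pos: [0.4278, 0.1077, 0.1495]
ee_rot: [[0.898, 0.44, 0.001], [0.44, -0.898, 0.0], [0.001, 0.0, -1.0]]
force: [1.2, -0.4, 0.2]
width: 0.088
finger_force: 0.0
```

```bash
cat > w.py <<'E'
# wrist fit: w.py thing x y yaw...
import sys; from h import *
from go import go
th=sys.argv[1]; p=tuple(map(float,sys.argv[2:4])); Y=list(map(float,sys.argv[4:])) or [0]
C=cam("wrist"); f=grab_frame("wrist"); m=mask("wrist",th,p,C)
u=proj([[*p,0.03]],C)[0]; print("expected px",u)
if m is None: print("no mask",[(np.round(d["centre"],3),d["confidence"]) for d in spot_point("wrist",th)])
else:
    b=fit(th,p,[(m,C)],Y); print(np.round(b.x,4),round(b.fun,3),"touch border",m[0].any(),m[-1].any(),m[:,0].any(),m[:,-1].any())
cv2.imwrite("pics/w_%s_%d.png"%(th,state()["t"]*100),f[:,:,::-1])
E
python3 w.py chuck .4275 .105; python3 go.py .4275 .105 .041; ls pics
```

```text
expected px [259.22503668 198.43184981]
[0.4276 0.105  0.1457] -0.968 touch border False False False False
t 3.85 d [ -0.3   1.5 107.7] spin 0 yaw 0.4566 q6 1.09
crop1.png
side0.png
top0.png
w_chuck_385.png
```

Emit:
move_arm([
  [0,0,25,0],
  [0,0,50,0],
  [0,0,70,0],
  [0,0,88,0],
  [0,0,100,0],
  [0,0,107,0],
  [0,0,109,0],
  [0,0,109,0],
])

```text
t: 4.65
eef_pos: [0.4275, 0.1041, 0.0411]
ee_rot: [[0.899, 0.437, 0.0], [0.437, -0.899, -0.0], [0.0, 0.0, -1.0]]
force: [-1.0, 0.3, -0.1]
width: 0.0882
finger_force: 0.0
```

Emit:
move_arm([
  [0,0,0,0],
  [0,0,0,0],
  [0,0,0,0],
  [0,0,0,0],
  [0,0,0,0],
  [0,0,0,0],
  [0,0,0,0],
  [0,0,0,0],
], grip=0, newtons=30)

```text
t: 5.45
eef_pos: [0.4273, 0.1046, 0.0408]
ee_rot: [[0.899, 0.437, -0.0], [0.437, -0.899, 0.0], [-0.0, -0.0, -1.0]]
force: [-0.3, 1.1, 1.1]
width: 0.0408
finger_force: 30.0
```

Emit:
move_arm([
  [0,0,-5,0],
  [0,0,-20,0],
  [0,0,-40,0],
  [0,0,-65,0],
  [0,0,-90,0],
  [0,0,-115,0],
  [0,0,-135,0],
  [0,0,-140,0],
])

```text
t: 6.25
eef_pos: [0.4276, 0.1045, 0.1823]
ee_rot: [[0.899, 0.438, 0.003], [0.438, -0.899, -0.0], [0.002, 0.001, -1.0]]
force: [0.1, -0.2, -5.2]
width: 0.0408
finger_force: 30.0
```

```bash
python3 go.py .6605 -.116 .18
```

```text
t 6.25 d [112.9 300.2   3. ] spin 0 yaw 0.4529 q6 1.09
```

Emit:
move_arm([
  [10,27,0,0],
  [27,72,0,0],
  [44,117,0,0],
  [61,162,0,0],
  [78,207,0,0],
  [95,252,0,0],
  [107,285,0,0],
  [113,300,0,0],
])

```text
t: 7.05
eef_pos: [0.6612, -0.1184, 0.1781]
ee_rot: [[0.9, 0.436, -0.003], [0.436, -0.9, 0.001], [-0.002, -0.002, -1.0]]
force: [-0.7, 1.0, -6.2]
width: 0.0407
finger_force: 30.0
```

```bash
python3 w.py chuck_holder .6605 -.116 .4 ; python3 go.py .6605 -.116 .047; ls pics
```

```text
expected px [253.99363068 186.54448659]
[ 0.6612 -0.1152  0.3997] -0.864 touch border False False False False
t 7.15 d [  0.9  -1.2 131. ] spin 0 yaw 0.4509 q6 0.77
crop1.png
side0.png
top0.png
w_chuck_385.png
w_chuck_holder_715.png
```

Emit:
move_arm([
  [1,-1,25,0],
  [1,-1,50,0],
  [1,-1,75,0],
  [1,-1,95,0],
  [1,-1,110,0],
  [1,-1,120,0],
  [1,-1,126,0],
  [1,-1,129,0],
])

```text
t: 7.95
eef_pos: [0.6604, -0.1142, 0.0514]
ee_rot: [[0.899, 0.438, -0.001], [0.438, -0.899, 0.0], [-0.0, -0.0, -1.0]]
force: [0.8, 0.4, -3.9]
width: 0.0407
finger_force: 30.0
```

Emit:
move_arm([
  [0,0,1,0],
  [0,0,1,0],
  [0,0,2,0],
  [0,0,2,0],
  [0,0,2,0],
  [0,0,2,0],
  [0,0,2,0],
  [0,0,2,0],
])

```text
t: 8.75
eef_pos: [0.6607, -0.1145, 0.0498]
ee_rot: [[0.899, 0.437, 0.0], [0.437, -0.899, -0.0], [0.0, 0.0, -1.0]]
force: [-0.9, -0.6, -5.2]
width: 0.0412
finger_force: 30.0
```

```bash
python3 go.py .661 -.1155 .0465
```

```text
t 8.75 d [-0.2  1.   3.3] spin 0 yaw 0.4528 q6 0.77
```

Still about 3 mm above the floor.

Emit:
move_arm([
  [0,1,1,0],
  [0,1,2,0],
  [0,1,3,0],
  [0,1,3,0],
  [0,1,3.5,0],
  [0,1,3.5,0],
  [0,1,3.5,0],
  [0,1,3.5,0],
])

```text
t: 9.55
eef_pos: [0.6612, -0.1154, 0.0468]
ee_rot: [[0.899, 0.438, 0.0], [0.438, -0.899, -0.0], [0.0, 0.0, -1.0]]
force: [-3.1, 0.6, 5.7]
width: 0.0409
finger_force: 30.0
```

Emit:
move_arm([
  [0,0,0,0],
  [0,0,0,0],
  [0,0,0,0],
  [0,0,0,0],
  [0,0,0,0],
  [0,0,-5,0],
  [0,0,-20,0],
  [0,0,-40,0],
], grip=0.8)

```text
t: 10.35
eef_pos: [0.6609, -0.1153, 0.0871]
ee_rot: [[0.899, 0.437, -0.001], [0.437, -0.899, 0.0], [-0.001, -0.001, -1.0]]
force: [-0.8, 0.6, 0.7]
width: 0.0703
finger_force: 0.0
```

Emit:
move_arm([
  [0,0,-25,0],
  [0,0,-50,0],
  [0,0,-75,0],
  [0,0,-100,0],
  [0,0,-115,0],
  [0,0,-115,0],
  [0,0,-115,0],
  [0,0,-115,0],
])

```text
t: 11.15
eef_pos: [0.6607, -0.1153, 0.2003]
ee_rot: [[0.899, 0.437, -0.002], [0.437, -0.899, 0.001], [-0.001, -0.001, -1.0]]
force: [0.0, 0.7, -0.7]
width: 0.07
finger_force: 0.0
```

```bash
python3 w.py chuck_holder .661 -.1155 .4; python3 go.py .3633 -.284 .2; cp pics/w_chuck_holder_1*.png pics/a.png
```

```text
expected px [256.93993625 180.89024221]
[ 0.6604 -0.1147  0.4156] -0.626 touch border False False False False
t 11.25 d [-341.3   21.5    0.7] spin 0 yaw 0.4527 q6 0.77
```

View pics/a.png

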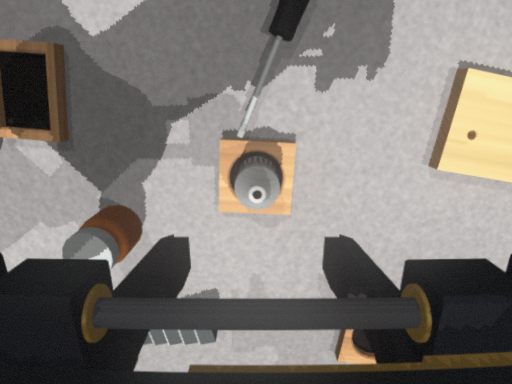

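The chuck stands upright in its recess at pixel (258,180), and the jar is untouched at (105,245). Next is the hole saw.

Emit:
move_arm([
  [-43,3,0,0],
  [-88,6,0,0],
  [-133,9,0,0],
  [-178,11,0,0],
  [-223,14,0,0],
  [-268,17,0,0],
  [-310,20,0,0],
  [-341,21,0,0],
], grip=0.5)

```text
t: 12.05
eef_pos: [0.3616, -0.2842, 0.201]
ee_rot: [[0.9, 0.437, -0.001], [0.437, -0.9, 0.0], [-0.0, -0.001, -1.0]]
force: [0.4, -0.5, -0.1]
width: 0.0443
finger_force: 0.0
```

```bash
python3 w.py hole_saw .3633 -.284; python3 go.py .3633 -.284 .071
```

```text
expected px [257.05809713 179.47875424]
[ 0.3628 -0.2838  0.0289] -0.966 touch border False False False False
t 12.15 d [  2.2   0.4 130. ] spin 0 yaw 0.449 q6 0.2
```

Emit:
move_arm([
  [0,0,25,0],
  [0,0,50,0],
  [0,0,75,0],
  [0,0,98,0],
  [0,0,115,0],
  [0,0,125,0],
  [0,0,129,0],
  [0,0,130,0],
])

```text
t: 12.95
eef_pos: [0.364, -0.2834, 0.0712]
ee_rot: [[0.899, 0.438, 0.0], [0.438, -0.899, 0.0], [0.0, -0.0, -1.0]]
force: [-0.8, -1.2, -0.3]
width: 0.0436
finger_force: 0.0
```

Emit:
move_arm([
  [0,0,0,0],
  [0,0,0,0],
  [0,0,0,0],
  [0,0,0,0],
  [0,0,0,0],
  [0,0,0,0],
  [0,0,0,0],
  [0,0,0,0],
], grip=0, newtons=30)

```text
t: 13.75
eef_pos: [0.3637, -0.2835, 0.0715]
ee_rot: [[0.899, 0.437, 0.0], [0.437, -0.899, -0.0], [0.0, 0.0, -1.0]]
force: [-0.6, 1.3, 5.2]
width: 0.0101
finger_force: 30.0
```

Emit:
move_arm([
  [0,0,-5,0],
  [0,0,-20,0],
  [0,0,-40,0],
  [0,0,-65,0],
  [0,0,-90,0],
  [0,0,-115,0],
  [0,0,-127,0],
  [0,0,-130,0],
])

```text
t: 14.55
eef_pos: [0.3638, -0.2836, 0.2024]
ee_rot: [[0.899, 0.438, 0.001], [0.438, -0.899, -0.002], [0.0, 0.002, -1.0]]
force: [0.1, 0.9, -2.2]
width: 0.0099
finger_force: 30.0
```

```bash
python3 go.py .5492 -.3445 .2
```

```text
t 14.55 d [140.1 135.8   2.7] spin 0 yaw 0.4529 q6 0.2
```

Emit:
move_arm([
  [10,10,0,0],
  [30,29,0,0],
  [52,50,0,0],
  [74,71,0,0],
  [96,93,0,0],
  [118,114,0,0],
  [134,130,0,0],
  [140,136,0,0],
])

```text
t: 15.35
eef_pos: [0.5502, -0.3446, 0.1993]
ee_rot: [[0.899, 0.438, -0.002], [0.438, -0.899, 0.002], [-0.001, -0.002, -1.0]]
force: [-0.2, 0.3, -3.3]
width: 0.0098
finger_force: 30.0
```

```bash
python3 w.py saw_holder .5492 -.3445 .334; python3 go.py .5492 -.3445 .0775; cp pics/w_saw_h*.png pics/b.png
```

```text
expected px [256.19880992 182.18787536]
no mask [(array([ 0.548, -0.346,  0.   ]), 0.75)]
t 15.5 d [  0.6   0.8 122.7] spin 0 yaw 0.4529 q6 0.38
```

View pics/b.png

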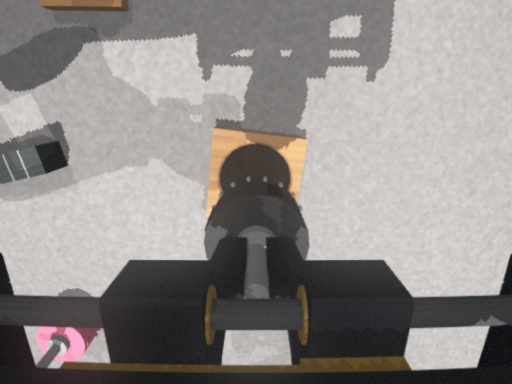

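The held saw hangs straight at pixel (256,240), with the recess behind it at (256,175). Lowering it now.

Emit:
move_arm([
  [0.5,0.5,25,0],
  [0.5,0.5,50,0],
  [0.5,0.5,72,0],
  [0.5,0.5,90,0],
  [0.5,0.5,104,0],
  [0.5,0.5,112,0],
  [0.5,0.5,117,0],
  [0.5,0.5,119,0],
])

```text
t: 16.3
eef_pos: [0.5496, -0.3448, 0.0824]
ee_rot: [[0.899, 0.437, 0.0], [0.437, -0.899, -0.0], [0.0, 0.0, -1.0]]
force: [-0.6, -0.1, -1.4]
width: 0.0099
finger_force: 30.0
```

Emit:
move_arm([
  [0,0,1,0],
  [0,0,2,0],
  [0,0,3,0],
  [0,0,4,0],
  [0,0,4,0],
  [0,0,4,0],
  [0,0,4,0],
  [0,0,4,0],
])

```text
t: 17.1
eef_pos: [0.5497, -0.3447, 0.0783]
ee_rot: [[0.899, 0.437, 0.0], [0.437, -0.899, -0.0], [0.0, 0.0, -1.0]]
force: [1.1, 0.4, -1.9]
width: 0.0097
finger_force: 30.0
```

Emit:
move_arm([
  [0,0,0.5,0],
  [0,0,1,0],
  [0,0,1.3,0],
  [0,0,1.3,0],
  [0,0,1.3,0],
  [0,0,1.3,0],
  [0,0,1.3,0],
  [0,0,1.3,0],
])

```text
t: 17.9
eef_pos: [0.5498, -0.3448, 0.0775]
ee_rot: [[0.899, 0.437, 0.0], [0.437, -0.899, -0.0], [0.0, 0.001, -1.0]]
force: [-2.3, 0.4, 6.0]
width: 0.0096
finger_force: 30.0
```

Contact with the floor, so I'll release and retreat.

Emit:
move_arm([
  [0,0,0,0],
  [0,0,0,0],
  [0,0,0,0],
  [0,0,0,0],
  [0,0,0,0],
  [0,0,-5,0],
  [0,0,-20,0],
  [0,0,-40,0],
], grip=0.5)

```text
t: 18.7
eef_pos: [0.5495, -0.3445, 0.117]
ee_rot: [[0.899, 0.437, -0.001], [0.437, -0.899, 0.001], [-0.001, -0.001, -1.0]]
force: [-0.1, -0.2, 0.4]
width: 0.0439
finger_force: 0.0
```

Emit:
move_arm([
  [0,0,-25,0],
  [0,0,-50,0],
  [0,0,-75,0],
  [0,0,-100,0],
  [0,0,-110,0],
  [0,0,-110,0],
  [0,0,-110,0],
  [0,0,-110,0],
])

```text
t: 19.5
eef_pos: [0.5494, -0.3445, 0.2253]
ee_rot: [[0.899, 0.437, -0.002], [0.437, -0.899, 0.002], [-0.001, -0.003, -1.0]]
force: [-0.4, 0.7, -0.7]
width: 0.0437
finger_force: 0.0
```

```bash
python3 w.py hole_saw .5495 -.3447; python3 go.py .3575 .2822 .2 1.9576; cp pics/w_hole_saw_1[89]*.png pics/c.png
```

```text
expected px [257.00663283 175.19079752]
[ 0.5474 -0.3461  0.1318] -0.975 touch border False False False False
t 19.6 d [ 101.5 -647.6   26.9] spin -1.505 yaw 0.4528 q6 0.38
```

View pics/c.png

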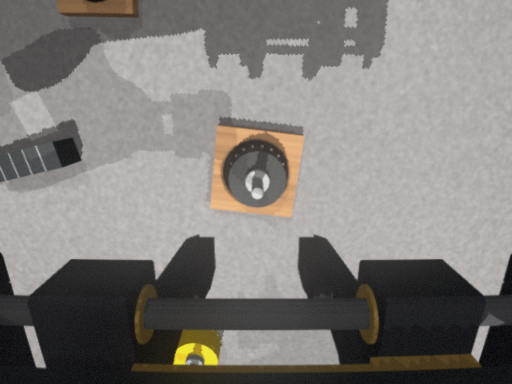

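The hole saw is seated at pixel (256,175). Next is the V-block.

Emit:
move_arm([
  [6,-40,3,-0.09],
  [13,-82,6,-0.19],
  [19,-124,9,-0.29],
  [26,-166,12,-0.39],
  [32,-208,15,-0.49],
  [39,-250,18,-0.59],
  [45,-292,21,-0.69],
  [51,-334,25,-0.75],
], grip=1)

```text
t: 20.4
eef_pos: [0.4486, -0.0206, 0.2016]
ee_rot: [[0.357, 0.934, -0.0], [0.934, -0.357, 0.0], [0.0, -0.0, -1.0]]
force: [1.0, 1.4, 0.5]
width: 0.0882
finger_force: 0.0
```

```bash
python3 go.py .3575 .2822 .2 1.9576
```

```text
t 20.4 d [ 250.4 -193.1    1.7] spin -0.752 yaw 1.206 q6 0.05
```

Emit:
move_arm([
  [32,-25,0,-0.1],
  [65,-50,0,-0.2],
  [98,-75,0,-0.3],
  [131,-101,0,-0.4],
  [164,-126,0,-0.5],
  [197,-151,0,-0.6],
  [230,-177,0,-0.7],
  [250,-192,0,-0.75],
])

```text
t: 21.2
eef_pos: [0.3589, 0.2824, 0.2017]
ee_rot: [[-0.378, 0.926, -0.001], [0.926, 0.378, 0.0], [0.0, -0.001, -1.0]]
force: [0.6, -0.7, -0.2]
width: 0.0884
finger_force: 0.0
```

```bash
python3 w.py v_block .3575 .2822 1.9576; python3 go.py .3575 .2822 .036 1.9576
```

```text
expected px [255.30648922 181.37931039]
[0.3549 0.2828 1.9359] -0.97 touch border False False False False
t 21.3 d [  0.5  -1.4 165.6] spin -0.0 yaw 1.9575 q6 0.02
```

Emit:
move_arm([
  [1,-2.5,30,0.01],
  [1,-2.5,65,0.01],
  [1,-2.5,100,0.01],
  [1,-2.5,130,0.01],
  [1,-2.5,150,0.01],
  [1,-2.5,161,0.01],
  [1,-2.5,165,0.01],
  [1,-2.5,165,0.01],
])

```text
t: 22.1
eef_pos: [0.3577, 0.2796, 0.0367]
ee_rot: [[-0.362, 0.932, -0.001], [0.932, 0.362, -0.0], [-0.0, -0.001, -1.0]]
force: [0.8, -0.4, -0.1]
width: 0.0884
finger_force: 0.0
```

Emit:
move_arm([
  [0,0,0,0],
  [0,0,0,0],
  [0,0,0,0],
  [0,0,0,0],
  [0,0,0,0],
  [0,0,0,0],
  [0,0,0,0],
  [0,0,0,0],
], grip=0, newtons=35)

```text
t: 22.9
eef_pos: [0.3572, 0.2801, 0.037]
ee_rot: [[-0.363, 0.932, -0.001], [0.932, 0.363, -0.0], [-0.0, -0.001, -1.0]]
force: [-1.8, -0.5, 3.0]
width: 0.0396
finger_force: 35.0
```

Emit:
move_arm([
  [0,0,-5,0],
  [0,0,-20,0],
  [0,0,-40,0],
  [0,0,-65,0],
  [0,0,-90,0],
  [0,0,-120,0],
  [0,0,-140,0],
  [0,0,-145,0],
])

```text
t: 23.7
eef_pos: [0.358, 0.2805, 0.1837]
ee_rot: [[-0.364, 0.932, 0.003], [0.932, 0.364, 0.002], [0.0, 0.004, -1.0]]
force: [-0.8, 0.9, -5.1]
width: 0.0395
finger_force: 35.0
```

```bash
python3 go.py .6403 .1317 .18 .347
```

```text
t 23.7 d [-241.3  208.8    4.4] spin 1.596 yaw 1.9429 q6 0.03
```

Emit:
move_arm([
  [-10,9,0,0.1],
  [-30,26,0,0.2],
  [-52,45,0,0.3],
  [-74,64,0,0.4],
  [-96,83,0,0.5],
  [-118,102,0,0.6],
  [-140,121,0,0.7],
  [-155,134,0,0.8],
])

```text
t: 24.5
eef_pos: [0.5398, 0.1834, 0.1802]
ee_rot: [[0.42, 0.908, -0.002], [0.908, -0.42, -0.0], [-0.001, -0.002, -1.0]]
force: [0.0, -0.3, -4.8]
width: 0.0395
finger_force: 35.0
```

```bash
python3 go.py .638 .131 .18 .35
```

```text
t 24.5 d [ -6.3 111.1   0. ] spin 0.788 yaw 1.1376 q6 0.55
```

Emit:
move_arm([
  [-1,15,0,0.1],
  [-2,32,0,0.2],
  [-3,50,0,0.3],
  [-4,68,0,0.4],
  [-5,86,0,0.5],
  [-6,102,0,0.6],
  [-6,110,0,0.7],
  [-6,111,0,0.79],
])

```text
t: 25.3
eef_pos: [0.6376, 0.1323, 0.1796]
ee_rot: [[0.94, 0.341, -0.003], [0.341, -0.94, -0.0], [-0.003, -0.001, -1.0]]
force: [-0.1, -0.4, -4.4]
width: 0.04
finger_force: 35.0
```

```bash
python3 w.py v_holder .6403 .1317 .347; python3 go.py .638 .131 .043 .35; cp pics/w_v_h*.png pics/d.png
```

```text
expected px [258.10873865 183.93590421]
no mask [(array([0.636, 0.134, 0.003]), 0.64)]
t 25.45 d [  0.8   2.4 137.3] spin 0.005 yaw 0.3546 q6 1.24
```

View pics/d.png

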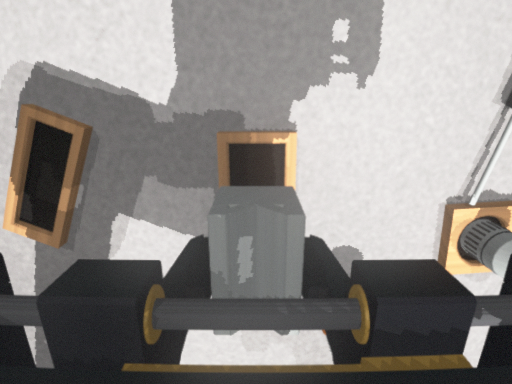

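The block is in line with its recess: the holder spans columns 218–297 and the block 210–303. Lowering it now.

Emit:
move_arm([
  [0.5,1,25,0],
  [0.5,1,50,0],
  [0.5,1,75,0],
  [0.5,1,98,0],
  [0.5,1,114,0],
  [0.5,1,123,0],
  [0.5,1,129,0],
  [0.5,1,132,0],
])

```text
t: 26.25
eef_pos: [0.6381, 0.1323, 0.0498]
ee_rot: [[0.938, 0.346, 0.0], [0.346, -0.938, 0.0], [0.0, 0.0, -1.0]]
force: [-0.1, -0.5, -4.2]
width: 0.0399
finger_force: 35.0
```

Emit:
move_arm([
  [0,0,1,0],
  [0,0,2,0],
  [0,0,3,0],
  [0,0,3.5,0],
  [0,0,3.5,0],
  [0,0,3.5,0],
  [0,0,3.5,0],
  [0,0,3.5,0],
])

```text
t: 27.05
eef_pos: [0.6381, 0.1323, 0.0465]
ee_rot: [[0.938, 0.345, 0.0], [0.345, -0.938, 0.0], [0.0, -0.0, -1.0]]
force: [0.4, 1.2, -4.6]
width: 0.0397
finger_force: 35.0
```

Emit:
move_arm([
  [0,0,1,0],
  [0,0,2,0],
  [0,0,3,0],
  [0,0,3.5,0],
  [0,0,4,0],
  [0,0,4,0],
  [0,0,4,0],
  [0,0,4,0],
])

```text
t: 27.85
eef_pos: [0.638, 0.1322, 0.043]
ee_rot: [[0.938, 0.346, 0.0], [0.346, -0.938, -0.0], [0.0, 0.0, -1.0]]
force: [-5.6, -0.9, 5.8]
width: 0.0397
finger_force: 35.0
```

Emit:
move_arm([
  [0,0,0,0],
  [0,0,0,0],
  [0,0,0,0],
  [0,0,0,0],
  [0,0,0,0],
  [0,0,-5,0],
  [0,0,-20,0],
  [0,0,-40,0],
], grip=0.8)

```text
t: 28.65
eef_pos: [0.6377, 0.1322, 0.0825]
ee_rot: [[0.938, 0.345, -0.002], [0.345, -0.938, -0.0], [-0.002, -0.001, -1.0]]
force: [0.5, 0.5, -0.2]
width: 0.0707
finger_force: 0.0
```

Emit:
move_arm([
  [0,0,-25,0],
  [0,0,-50,0],
  [0,0,-75,0],
  [0,0,-100,0],
  [0,0,-120,0],
  [0,0,-130,0],
  [0,0,-130,0],
  [0,0,-130,0],
])

```text
t: 29.45
eef_pos: [0.6377, 0.1322, 0.2115]
ee_rot: [[0.938, 0.345, -0.001], [0.345, -0.938, -0.0], [-0.001, -0.0, -1.0]]
force: [-1.1, -0.3, -1.2]
width: 0.0705
finger_force: 0.0
```

```bash
python3 w.py v_block .64 .132 .35; python3 go.py .4506 -.108 .2 2.229; ls pics; cp pics/w_v_block_2[89]*.png pics/e.png
```

```text
expected px [257.38344387 176.30175925]
[0.6386 0.1324 0.3665] -0.974 touch border False False False False
t 29.55 d [-258.5  160.8   11.5] spin -1.876 yaw 0.3528 q6 1.24
a.png
b.png
c.png
crop1.png
d.png
side0.png
top0.png
w_chuck_385.png
w_chuck_holder_1125.png
w_chuck_holder_715.png
w_hole_saw_1215.png
w_hole_saw_1960.png
w_saw_holder_1550.png
w_v_block_2130.png
w_v_block_2955.png
w_v_holder_2545.png
```

View pics/e.png

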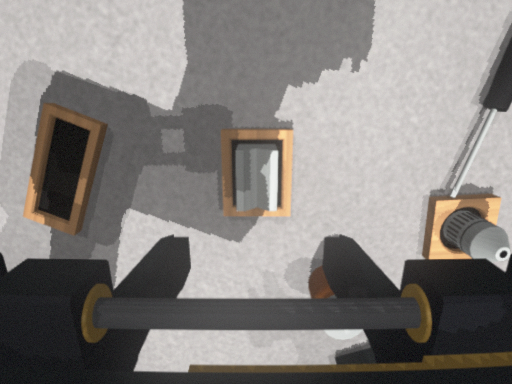

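The V-block is in its recess at pixel (257,175). Next is the step block.

Emit:
move_arm([
  [-32,20,0,0.14],
  [-65,40,0,0.28],
  [-98,60,0,0.42],
  [-131,81,0,0.56],
  [-164,102,0,0.7],
  [-197,122,0,0.84],
  [-235,146,5,0.98],
  [-258,160,11,1.12],
])

```text
t: 30.35
eef_pos: [0.4495, -0.1085, 0.2008]
ee_rot: [[0.715, -0.699, -0.001], [-0.699, -0.715, 0.0], [-0.001, 0.001, -1.0]]
force: [0.4, 0.3, 0.3]
width: 0.0704
finger_force: 0.0
```

```bash
python3 w.py step_block .4506 -.107 5.37; python3 go.py .4506 -.108 .034 -.913
```

```text
expected px [253.66047237 181.29949621]
[ 0.4488 -0.1073  5.3869] -0.97 touch border False False False False
t 30.45 d [  0.9  -1.6 166.4] spin 0.139 yaw -0.774 q6 1.85
```

Emit:
move_arm([
  [0,-1,30,0.06],
  [0,-1,65,0.13],
  [0,-1,100,0.13],
  [0,-1,130,0.13],
  [0,-1,150,0.13],
  [0,-1,162,0.13],
  [0,-1,166,0.13],
  [0,-1,166,0.13],
])

```text
t: 31.25
eef_pos: [0.452, -0.1059, 0.035]
ee_rot: [[0.625, -0.781, -0.001], [-0.781, -0.625, 0.001], [-0.001, 0.0, -1.0]]
force: [-0.6, -0.0, 0.9]
width: 0.0703
finger_force: 0.0
```

Emit:
move_arm([
  [0,0,0,0],
  [0,0,0,0],
  [0,0,0,0],
  [0,0,0,0],
  [0,0,0,0],
  [0,0,0,0],
  [0,0,0,0],
  [0,0,0,0],
], grip=0, newtons=40)

```text
t: 32.05
eef_pos: [0.4517, -0.1064, 0.0356]
ee_rot: [[0.624, -0.782, -0.0], [-0.782, -0.624, -0.0], [-0.0, 0.0, -1.0]]
force: [-4.3, -2.7, 5.8]
width: 0.0273
finger_force: 40.0
```

Emit:
move_arm([
  [0,0,-5,0],
  [0,0,-20,0],
  [0,0,-40,0],
  [0,0,-65,0],
  [0,0,-90,0],
  [0,0,-120,0],
  [0,0,-140,0],
  [0,0,-145,0],
])

```text
t: 32.85
eef_pos: [0.4524, -0.1063, 0.1821]
ee_rot: [[0.624, -0.781, 0.003], [-0.781, -0.624, -0.001], [0.003, -0.002, -1.0]]
force: [0.1, -0.6, -4.0]
width: 0.0276
finger_force: 40.0
```

```bash
python3 go.py .568 .334 .18 -.035
```

```text
t 32.85 d [-272. -365.    2.] spin -0.862 yaw -0.8971 q6 1.98
```

Emit:
move_arm([
  [-10,-14,0,-0.07],
  [-28,-38,0,-0.14],
  [-49,-66,0,-0.21],
  [-70,-94,0,-0.28],
  [-91,-122,0,-0.35],
  [-112,-150,0,-0.42],
  [-133,-178,0,-0.49],
  [-154,-207,0,-0.56],
])

```text
t: 33.65
eef_pos: [0.5172, 0.1448, 0.179]
ee_rot: [[0.945, -0.328, -0.003], [-0.328, -0.945, 0.0], [-0.002, 0.001, -1.0]]
force: [0.8, -1.1, -2.9]
width: 0.0275
finger_force: 40.0
```

```bash
python3 go.py .568 .334 .18 -.035
```

```text
t 33.65 d [ -14.1 -195.4   -1.1] spin -0.299 yaw -0.3343 q6 1.96
```

Emit:
move_arm([
  [-2,-28,0,-0.06],
  [-4,-58,0,-0.12],
  [-6,-90,0,-0.18],
  [-9,-122,0,-0.24],
  [-11,-152,0,-0.29],
  [-13,-178,0,-0.3],
  [-14,-192,0,-0.3],
  [-14,-195,0,-0.3],
])

```text
t: 34.45
eef_pos: [0.5684, 0.3332, 0.1783]
ee_rot: [[0.999, -0.035, -0.003], [-0.035, -0.999, -0.0], [-0.003, 0.001, -1.0]]
force: [-0.8, -0.6, -4.0]
width: 0.0274
finger_force: 40.0
```

```bash
python3 w.py step_holder .568 .334 -.035; python3 go.py .568 .334 .041 -.035; cp pics/w_step_h*.png pics/f.png
```

```text
expected px [255.19329635 187.18796772]
no mask []
t 34.6 d [ -0.5  -2.8 138.4] spin -0.002 yaw -0.0375 q6 1.96
```

View pics/f.png

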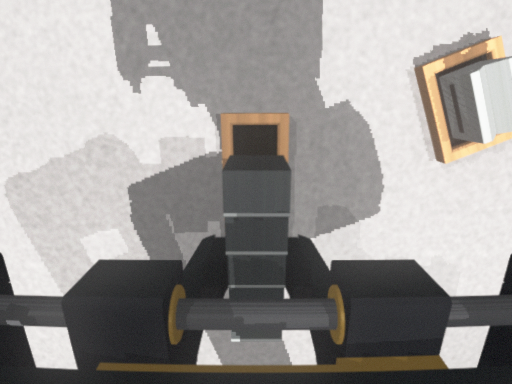

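The block is aligned with its recess: the holder spans columns 221–290 and the block 222–290. I'll check the recess's far edge, at row 113, before lowering.

```bash
python3 - <<'E'
from h import *
C=cam("wrist"); P=place(np.array([[.067,.031,.016],[.067,-.031,.016],[.057,.021,.016],[.057,-.021,.016]]),(.568,.334,-.035)); print(proj(P,C))
E
python3 go.py .568 .334 .0416 -.035
```

```text
[[218.56007196 111.86714302]
 [287.12437617 111.72973666]
 [229.88225231 123.08625166]
 [275.89951952 122.99353709]]
t 34.6 d [ -0.5  -2.8 137.8] spin -0.002 yaw -0.0375 q6 1.96
```

Emit:
move_arm([
  [-1,0,25,0],
  [-1,0,50,0],
  [-1,0,75,0],
  [-1,0,98,0],
  [-1,0,114,0],
  [-1,0,123,0],
  [-1,0,129,0],
  [-1,0,132,0],
])

```text
t: 35.4
eef_pos: [0.5681, 0.3315, 0.0485]
ee_rot: [[0.999, -0.038, 0.0], [-0.038, -0.999, 0.0], [0.0, -0.0, -1.0]]
force: [0.3, -0.2, -3.9]
width: 0.0275
finger_force: 40.0
```

Emit:
move_arm([
  [0,0,1,0],
  [0,0,2,0],
  [0,0,3,0],
  [0,0,4,0],
  [0,0,4,0],
  [0,0,4,0],
  [0,0,4,0],
  [0,0,4,0],
])

```text
t: 36.2
eef_pos: [0.5679, 0.3319, 0.0445]
ee_rot: [[0.999, -0.037, 0.0], [-0.037, -0.999, 0.0], [0.0, -0.0, -1.0]]
force: [0.0, -0.2, -4.0]
width: 0.0277
finger_force: 40.0
```

Emit:
move_arm([
  [0,0,1,0],
  [0,0,2,0],
  [0,0,3,0],
  [0,0,3.4,0],
  [0,0,3.4,0],
  [0,0,3.4,0],
  [0,0,3.4,0],
  [0,0,3.4,0],
])

```text
t: 37.0
eef_pos: [0.5679, 0.3319, 0.0417]
ee_rot: [[0.999, -0.037, 0.0], [-0.037, -0.999, 0.0], [0.0, -0.0, -1.0]]
force: [-4.0, -1.6, 5.4]
width: 0.0279
finger_force: 40.0
```

Emit:
move_arm([
  [0,0,0,0],
  [0,0,0,0],
  [0,0,0,0],
  [0,0,0,0],
  [0,0,0,0],
  [0,0,-5,0],
  [0,0,-20,0],
  [0,0,-40,0],
], grip=0.8)

```text
t: 37.8
eef_pos: [0.5678, 0.3318, 0.0819]
ee_rot: [[0.999, -0.037, -0.001], [-0.037, -0.999, -0.0], [-0.001, 0.0, -1.0]]
force: [-0.6, -0.6, -0.3]
width: 0.0707
finger_force: 0.0
```

Emit:
move_arm([
  [0,0,-25,0],
  [0,0,-50,0],
  [0,0,-75,0],
  [0,0,-100,0],
  [0,0,-125,0],
  [0,0,-150,0],
  [0,0,-165,0],
  [0,0,-165,0],
])

```text
t: 38.6
eef_pos: [0.5684, 0.3321, 0.2497]
ee_rot: [[0.999, -0.037, 0.006], [-0.037, -0.999, 0.002], [0.006, -0.002, -1.0]]
force: [-0.0, -0.8, -0.3]
width: 0.0705
finger_force: 0.0
```

```bash
python3 - <<'E'
from h import *
a=grab_frame("wrist");b=grab_frame("side")[:,:,::-1]
cv2.imwrite("pics/g.png",np.vstack([cv2.resize(a[60:360,:,::-1],(512,300)),cv2.resize(b[110:340,100:340],(300,288))[:, :].repeat(1,0) if 0 else cv2.resize(b[110:340,90:480],(512,300))]))
E
```

```text
(no output)
```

View pics/g.png

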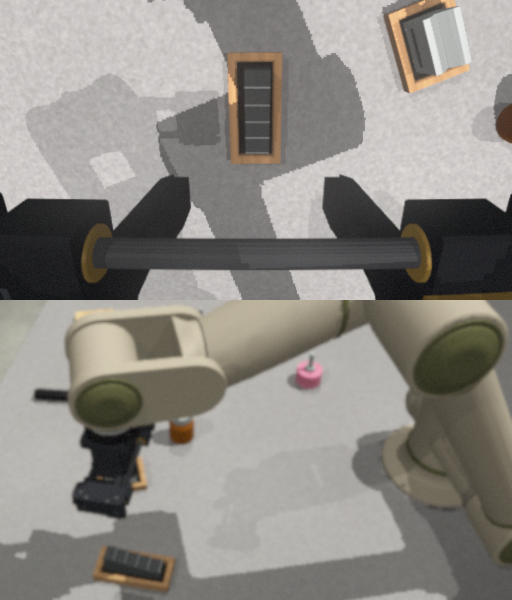

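The step block lies down in its recess at pixel (256,107), and the V-block is still in place at (430,45). Jar and pink look-alike are standing, so I'm handing in.

```bash
python3 -c "
from workcell import *
print(hand_in())"
```

```text
the job is handed in; nothing more can be done
None
```

I set the chuck, hole saw, V-block and step block into their holders in that order and handed the job in at about 39 s; the jar was left alone and nothing was knocked over that I could see, but the hand-in gave no verdict back.

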